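Wedge the rocking tool chest

ROBOT

A 6-joint arm with a two-finger parallel gripper is mounted at the origin on the work surface. World frame = base frame: x ahead of the robot, y to its left, z up, the work surface at z = 0. Lengths are in m, angles in rad, forces in N, time in s.
With the tool pointing down it reaches from about 0.425 to 0.925 m from the base axis. Payload 12.5 kg.
Tool frame: the origin (TCP) lies on the front face of the gripper's body, between the roots of the fingers; the fingertips stand 73 mm ahead of it and the grasp point (between the pads) lies 54 mm ahead of it (bot.grasp_offset is the z of the grasp point in the tool frame, in m); z points along the fingers, x is the direction in which the jaws open and shut, and the axes are right-handed (so a half turn about z gives the same grasp; the last joint's range is limited). The gripper opens to 85 mm and grips with 20 to 120 N. Pads are 22 mm wide; open, the fingers measure 114 mm over their backs; the gripper's body (76 mm by 85 mm) begins 54 mm behind the grasp point. The pads swing forward as they close: fully open they stand 13 mm farther back than shut.
Start: joints at [-1.208, 0.491, 1.559, -0, 1.092, -0.106], TCP at [0.282, -0.558, 0.304] pointing down, gripper open.
Joint ranges: [-3.1, 3.1], [-0.84, 2.19], [0.05, 2.79], [-1.13, 4.28], [0.06, 2.93], [-2.69, 2.69]. Speed limits (rad/s): [2.22, 2.22, 2.79, 3.14, 3.14, 3.14].

INTERFACE

Orientations are given as [roll, pitch, yaw] about the fixed x, y, z axes, in that order (R = Rz(yaw) Ry(pitch) Rx(roll)).
In Python, from rig import bot, observe, grab_frame gives the robot as it stands. Calls block until the motion is done:
- bot.goto(position, orientation): joint-space move of the TCP to a pose.
- bot.movel(position, frame=None, rate=0.15): straight line of the TCP; frame=None keeps the orientation; rate is the mean speed in m/s.
- bot.move_j(angles): joint-space move.
- bot.command_gripper(opening, effort=None): finger opening in m; effort is the grip in N (None keeps the last); returns when the fingers have stopped.
- bot.sleep(seconds).
- bot.ik(position, orientation): joint angles nearest the present ones, or None.
- observe(): the state.
- grab_frame(name): name is "scene" or "side" or "wrist"; returns a dict with "frame" (384x512x3 uint8, blue, green, red), "fx", "fy", "cx", "cy" (pixels), "R" (3x3) and "t" (3): a world point X has camera coordinates R X + t. Camera axes: x right, y down, z forward; pixel columns grow to the right and rows downward; lengths in m; the calibration is good to about 2 mm. A picture is of the moment at which its call begins. There is no depth.
A pose or a line that the arm cannot do raises bot.Unreachable and nothing moves.
- bot.hand_in(): hands the job in, once; it reports no verdict.
The state is a dict: "time_s": time; "q": joint angles; "joint_vel": joint speeds; "joint_torque": joint torques, N m; "eef_pos": TCP position; "ee_rot": TCP orientation; "wrist_force": force on the tool from outside, world axes, zero at the start; "wrist_torque": the same for the moment, N m; "finger_gap": finger opening in m.
Only numpy, scipy, OpenCV 4.12 (cv2) and the standard library are available. Lean on these libraries where they do the work, as an engineer would, in place of code of your own. Each camera call takes 0.05 s, during which the arm holds its last target.

TASK

The carver's tool chest rocks because one of its feet is too short. Without picking anything up, push the wooden wedge along the bench, thin end first, under that short foot from the chest's end until the chest no longer rocks but still stands level; do not shove the chest along. Then check it by touch: press a fingertip down firmly (about 12 N, for about a second) on the chest's top right above that foot - if it still rocks, push the wedge farther and test again - and leave the chest steady, the wedge in place and everything else undisturbed.

Things in the scene. Friction and masses are not known exactly. Their poses are not given: they have to be found in the camera images.
- chest: dark wooden tool chest, loose, about 3 kg, 72 mm high; carcase 200 (x) x 280 (y) mm, top 206 x 286 mm, two drawer fronts with brass knobs (15 mm proud) on its +x face. Origin on the bench under its centre. Four feet, 30 x 30 mm, centred 85 mm (x) and 125 mm (y) off its centre, outer faces flush with the carcase, whose underside is 26 mm up. Stands level on three; the foot at +x, -y is short
- chest_corner (a point): point on the chest's top face, 72 mm above the bench, straight above the centre of the short foot. That foot's sole hangs 7 to 13 mm above the bench (differs each time). Unwedged, 2 to 5 N pressed down here tip this corner down until the foot meets the bench; it tips back when released
- wedge: plain wooden wedge, flat on the bench off the chest's -y end, 120 mm long (x), 60 wide (y), 4 mm thick at the tip (+x), rising evenly to 24 at the butt (-x); 120 g; origin at its underside's centre. Starts tip towards the chest, 30 to 110 mm from it, up to 40 mm beside the short foot's line, up to 0.3 rad askew
- wedge_tip (a point): middle of the wedge's thin edge, at bench level. It goes in under the short foot from the chest's -y end, along the chest's y
- wedge_butt (a point): middle of the wedge's upright 60 x 24 mm butt face, 12 mm up. The wedge slides on the bench with about 1 N; when it bears on the foot pushing gets stiffer: snug at 5 to 8 N. Much harder pushing jacks the chest up or shoves it
- finial: small turned wooden finial, 68 mm tall, 40 mm wide, standing on the chest's top near its -x +y side; leave it; origin under it
- offcut: bystander: FLAT wooden block 120 x 60 x 24 mm, same wood and outline as the wedge but not tapered; origin under it
- mallet: bystander: round carver's mallet standing on its head, 218 mm tall, 88 mm wide; origin under it
- gouge_a: bystander: gouge lying down, 235 mm long; origin under it
- gouge_b: bystander: gouge lying down, 235 mm long; origin under it
- stone: bystander: sharpening stone in its wooden holder, 200 x 60 x 28 mm; origin under it
- glue: bystander: white glue bottle, 150 mm tall, 60 mm wide; origin under it
- dust_brush: bystander: bench brush lying down; origin under it
Things that resemble listed ones, but are neither listed nor needed, are in the scene too. What is shaped like the wedge but white is not meant.

How it is judged:
On the way, in this order (a step that is already met when the one before it is completed fails the run):
1. the wedge's thin end is pushed at least 10 mm in under the short foot (y of wedge_tip in the frame of chest above -0.13 m and x of wedge_tip in the frame of chest between 0.05 and 0.12 m), for 0.2 s.
2. the chest is pressed down with over 8 N above the short foot (within 30 mm) and stays level within 0.015 rad (contact force between the fingers and chest above 8 N and horizontal distance between the grasp point and chest_corner below 0.03 m and angle between chest's own z axis and vertical below 0.015 rad), for 0.3 s.
At the end, for the whole second after the job is handed in: The wedge lies flat and still with its tip at least 10 mm in under the short foot (tip within 35 mm of the foot's centre line), the chest at rest and level within 0.015 rad, the finial still upright on it (all of step 1 and angle between chest's own z axis and vertical below 0.015 rad and linear speed of each of chest, wedge below 0.01 m/s and angle between wedge's own z axis and vertical below 0.06 rad and angle between finial's own z axis and vertical below 0.2 rad); the robot touches nothing.
It fails at once if the wedge is lifted off the bench (20 mm) (height (world z) of wedge above 0.02 m).
It fails at once if the chest is lifted (25 mm) or shoved more than 30 mm from its place (height (world z) of chest above 0.025 m or distance of chest from where it was at the start of the episode above 0.03 m).
It fails at once if the finial on the chest is knocked about (moved over 40 mm) (distance of finial from where it was at the start of the episode above 0.04 m).
It fails at once if a bystander on the bench is moved over 30 mm (distance of any of offcut, mallet, gouge_a, gouge_b, stone, glue, dust_brush from where it was at the start of the episode above 0.03 m).
It also fails if it takes over 64 s, if anything falls off the work surface, if the arm or the gripper's body presses on something with over 40 N, if the wrist force passes 120 N, or if a joint passes its speed limit or range.

## Working session

There is one attempt and no reset: what is moved stays moved. The work goes in short steps, each a Python script; the robot and the scene stay as the last script left them, time stands still between calls to the robot, and variables do not carry over. Pictures are saved under pics/ and viewed, and the job is handed in when it is done.

```bash
ls; mkdir -p pics; cat > h.py <<'E'
import numpy as np, cv2
from rig import bot, observe, grab_frame
def save(n,tag):
    f=grab_frame(n); cv2.imwrite(f"pics/{tag}.png",f["frame"]); np.savez(f"pics/{tag}.npz",**{k:np.asarray(v) for k,v in f.items()}); return f
def load(tag): return dict(np.load(f"pics/{tag}.npz"))
def ray(f,u,v,z):
    d=f["R"].T@np.array([(u-f["cx"])/f["fx"],(v-f["cy"])/f["fy"],1.]); c=-f["R"].T@f["t"]
    return c+d*(z-c[2])/d[2]
def proj(f,X):
    p=f["R"]@np.asarray(X,float)+f["t"]; return np.array([f["fx"]*p[0]/p[2]+f["cx"],f["fy"]*p[1]/p[2]+f["cy"]])
E
python3 - <<'E'
from h import *
for n in("scene","side","wrist"):
    f=save(n,n+"0"); print(n,-f["R"].T@f["t"],f["R"][2],f["fx"])
s=observe();print(s["eef_pos"],s["ee_rot"],s["wrist_force"],s["time_s"],s["finger_gap"])
E
```

```text
pics
scene [ 1.5711176  -0.70045789  1.34814467] [-0.56287684  0.40506645 -0.72047959] 454.8855592843203
side [0.17001646 1.44122663 0.95812096] [ 0.22988927 -0.81947595 -0.52498579] 422.037252722425
wrist [ 0.35286704 -0.52181127  0.37356656] [-0.27430385 -0.13955738 -0.95146263] 265.52989633079693
[ 0.28238169 -0.55745817  0.30345132] [-3.14151486e+00  8.69066036e-04 -1.10197054e+00] [-0.69886999  0.36452847  0.17122104] 0.15 0.0854806117460217
```

View pics/scene0.png

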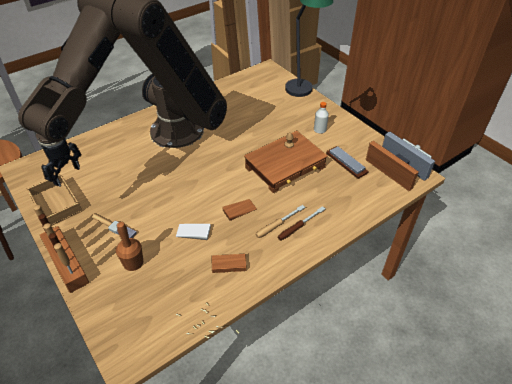

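View pics/side0.png

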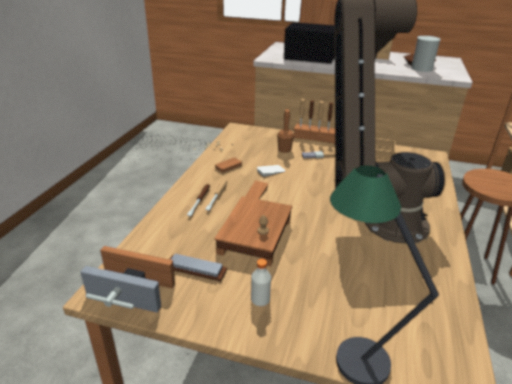

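View pics/wrist0.png

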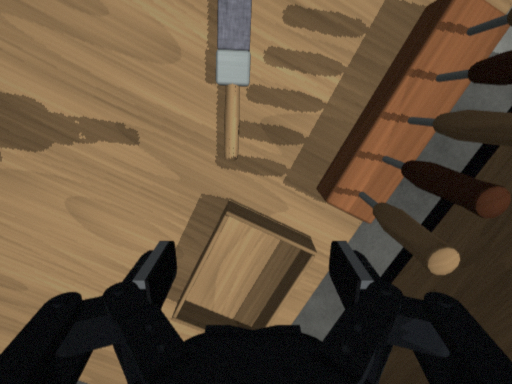

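The scene view shows the chest at about (287,160). The brown piece at (239,210) is near its -y end, the offcut-like block is at (229,262), and the white decoy is at (194,231). I'll zoom in.

```bash
python3 - <<'E'
from h import *
f=load("scene0"); im=f["frame"][120:280,160:340]; cv2.imwrite("pics/z1.png",cv2.resize(im,None,fx=4.4,fy=3.7*1.0 and 4.4*0+3.7,interpolation=cv2.INTER_CUBIC))
for u,v,z in[(239,210,.01),(229,262,.024),(194,231,.01),(245,160,.072),(283,180,.072),(326,160,.072),(289,136,.072),(130,265,0),(265,230,0),(320,210,0)]: print(u,v,ray(f,u,v,z).round(3))
E
```

```text
239 210 [ 0.593 -0.053  0.01 ]
229 262 [ 0.779 -0.227  0.024]
194 231 [ 0.578 -0.249  0.01 ]
245 160 [0.428 0.095 0.072]
283 180 [0.613 0.148 0.072]
326 160 [0.627 0.364 0.072]
289 136 [0.416 0.34  0.072]
130 265 [ 0.567 -0.509  0.   ]
265 230 [ 0.726 -0.027  0.   ]
320 210 [0.775 0.208 0.   ]
```

View pics/z1.png

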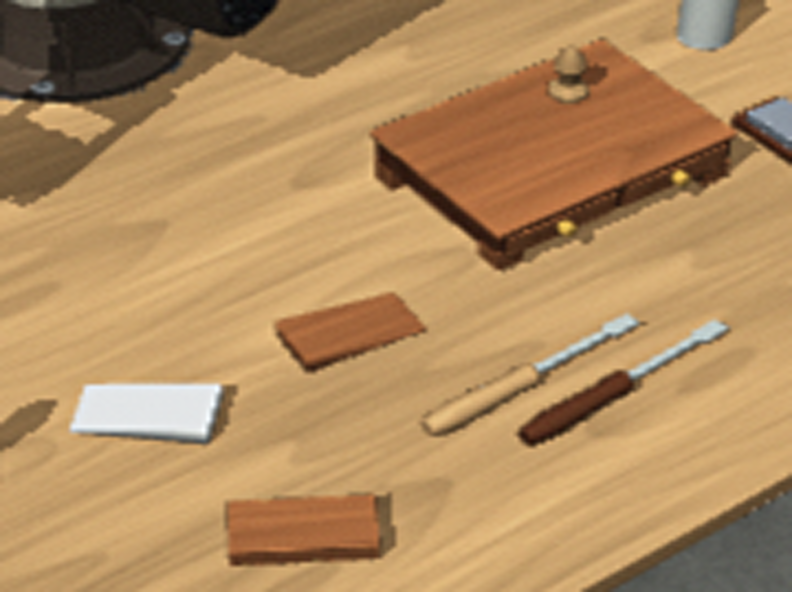

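```bash
cat >> h.py <<'E'
from scipy.optimize import least_squares
def tf(p,P):
    c,s=np.cos(p[2]),np.sin(p[2]); P=np.asarray(P,float)
    return np.c_[p[0]+c*P[:,0]-s*P[:,1],p[1]+s*P[:,0]+c*P[:,1],P[:,2]]
def fit(obs,p0):  # obs list of (frame, model pts, px)
    def r(p): return np.concatenate([ (np.array([proj(f,X) for X in tf(p,P)])-np.array(px)).ravel() for f,P,px in obs])
    s=least_squares(r,p0); return s.x,s.fun
CH=[(.103,-.143,.072),(-.103,-.143,.072),(-.103,.143,.072),(.103,.143,.072)]
WT=[(.06,.03,.004),(.06,-.03,.004),(-.06,-.03,.024),(-.06,.03,.024),(-.06,-.03,0),(-.06,.03,0)]
E
python3 - <<'E'
from h import *
f=load("scene0"); g=lambda L:[(160+a/4.4-.5+.1,120+b/3.7-.4) for a,b in L]
print(fit([(f,CH,g([(500,238),(373,133),(600,40),(735,133)]))],[.5,.25,.1]))
print(fit([(f,[WT[i] for i in(0,1,2,3,4)],g([(395,293),(424,328),(308,363),(276,327),(310,371)]))],[.6,-.05,1.5]))
bot.goto([.56,-.02,.42],[3.1416,0,0.0]); print(observe()["time_s"])
f=save("wrist","w1")
E
```

```text
(array([ 0.50566387,  0.2471668 , -0.01069576]), array([ 0.02492409,  0.09898631, -1.10459351,  0.04758262,  0.1623521 ,
       -0.20414323,  0.92137733, -0.1753936 ]))
(array([ 0.58695365, -0.04674203,  1.47862393]), array([-0.5742061 , -0.01442648,  0.6213368 ,  0.1198969 ,  0.12099328,
       -0.55921289, -0.09727756, -0.90804252, -0.08347504,  1.31968007]))
2.35
```

View pics/w1.png

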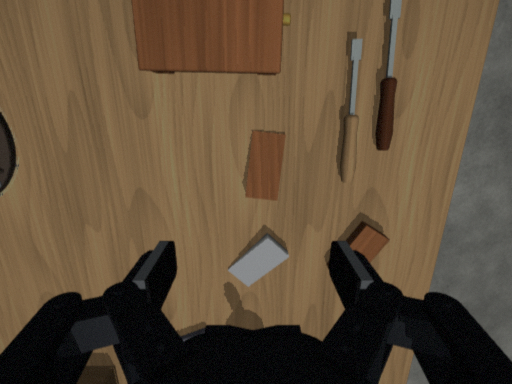

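The wrist view shows the chest's -y edge from (138,71) to (281,74). The wedge lies between (252,130), (285,131), (277,199) and (246,197). I'll zoom to refine these corners.

```bash
python3 - <<'E'
from h import *
f=load("w1"); cv2.imwrite("pics/z2.png",cv2.resize(f["frame"][50:210,120:300],None,fx=4,fy=3.7,interpolation=cv2.INTER_CUBIC))
P=[(.5057,.2472,-.0107),(.587,-.0467,1.4786)]
print([proj(f,X).round(1) for X in tf(P[0],CH)]); print([proj(f,X).round(1) for X in tf(P[1],WT)])
E
```

```text
[array([284.8,  72.1]), array([142. ,  70.6]), array([ 111.4, -211. ]), array([ 297.1, -208.2])]
[array([253.7, 129.7]), array([287. , 132.9]), array([279.8, 199.3]), array([247.8, 196.5]), array([278.6, 195.1]), array([248. , 192.4])]
```

View pics/z2.png

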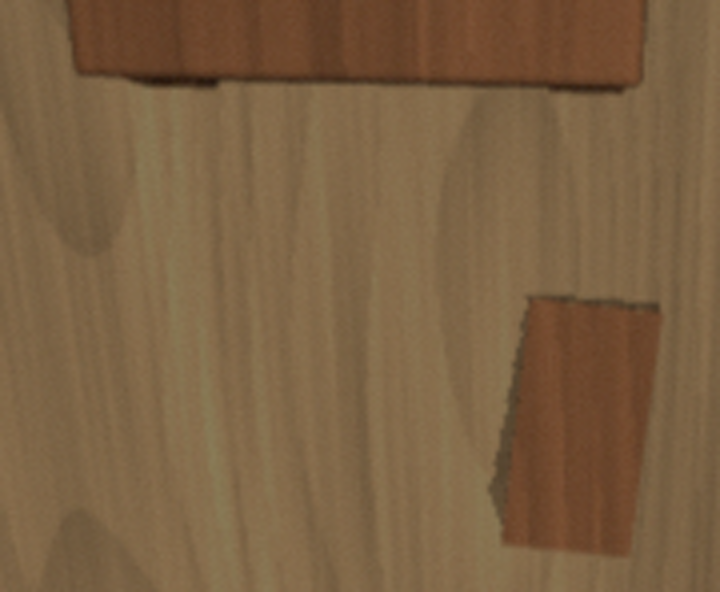

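```bash
python3 - <<'E'
from h import *
w=load("w1"); f=load("scene0"); g=lambda L:[(160+a/4.4-.4,120+b/3.7-.4) for a,b in L]; gw=lambda L:[(120+a/4-.4,50+b/3.7-.4) for a,b in L]
oc=(w,CH[:2],gw([(640,83),(80,75)])); ow=(w,WT[:4],gw([(529,297),(661,308),(629,556),(503,544)]))
print(fit([oc],[.5,.25,0])); print(fit([ow],[.58,-.05,1.48]))
print(fit([(f,CH,g([(500,238),(373,133),(600,40),(735,133)])),oc,oc],[.5,.25,.1])[0])
p=fit([(f,[WT[i] for i in(0,1,2,3,4)],g([(395,293),(424,328),(308,363),(276,327),(310,371)])),ow,ow],[.6,-.05,1.5])[0]; print(p)
print(observe()["q"])
for y in (.0,np.pi,): print(bot.ik([p[0],-.18,.09],[np.pi,0,y]))
E
```

```text
(array([ 0.50073527,  0.24758681, -0.01389983]), array([ 1.44315121,  0.06157747, -1.43910996,  0.15805855]))
(array([ 0.58273174, -0.04706408,  1.4680421 ]), array([-0.16396608, -0.05751457,  0.05196627,  0.44515253,  0.32913843,
       -0.28591595, -0.21145845, -0.13338763]))
[ 0.50147717  0.24766947 -0.01657145]
[ 0.58311578 -0.04693187  1.47027117]
[-1.54895056e-01  3.00175336e-01  1.55035563e+00 -4.10025336e-05
  1.29142208e+00 -1.53569730e-01]
[-4.07603693e-01  7.43251488e-01  1.76188013e+00 -4.44089210e-16
  6.36461037e-01 -4.07603693e-01]
None
```

```bash
python3 - <<'E'
from h import *
yaw=-.015; bot.command_gripper(.026)
bot.goto([.578,-.155,.16],[np.pi,0,yaw])
bot.movel([.578,-.155,.077],rate=.1); bot.sleep(.2)
s=observe(); print(s["finger_gap"],s["eef_pos"],s["wrist_force"].round(2) if hasattr(s["wrist_force"],'round') else s["wrist_force"],s["time_s"])
save("wrist","w2"); save("scene","s2")
E
```

```text
0.026482171067260578 [ 0.57819385 -0.15505725  0.07760544] [0.37 0.03 0.03] 5.3083
```

View pics/w2.png

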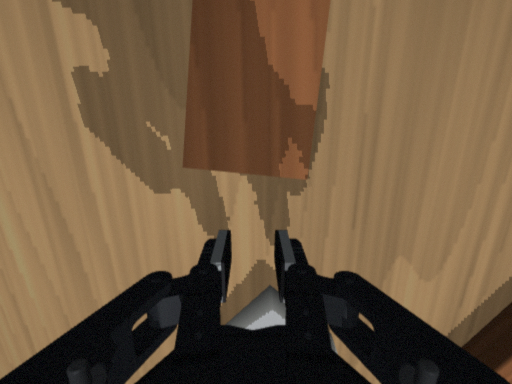

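View pics/s2.png

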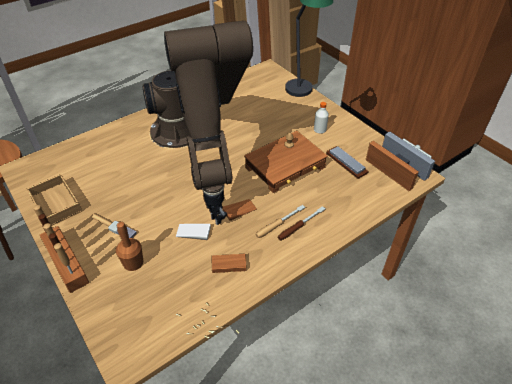

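The fingers straddle about (253,235), about 3 mm right of the butt centre at (247,172). I'll shift slightly and push until the tip is just short of the foot.

```bash
python3 - <<'E'
from h import *
bot.movel([.576,-.125,.077],rate=.08); print(observe()["wrist_force"])
bot.movel([.5773,-.033,.077],rate=.05); s=observe(); print(s["wrist_force"],s["eef_pos"],s["time_s"])
save("wrist","w3"); save("scene","s3")
f=load("s3"); cv2.imwrite("pics/z3.png",cv2.resize(f["frame"][120:280,160:340],None,fx=4.4,fy=3.7,interpolation=cv2.INTER_CUBIC))
E
```

```text
[ 0.94459086 -0.27357645 -0.21791821]
[ 0.41255148  0.04605498 -0.50249502] [ 0.57730168 -0.03315689  0.07700501] 7.925
```

View pics/w3.png

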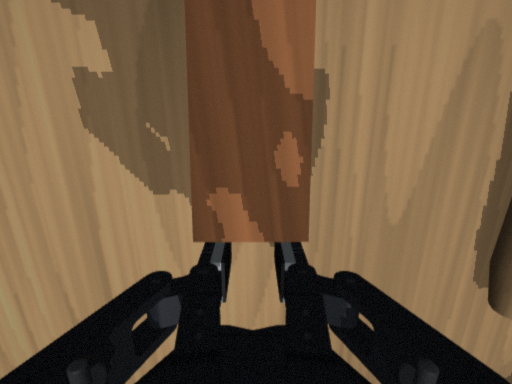

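View pics/z3.png

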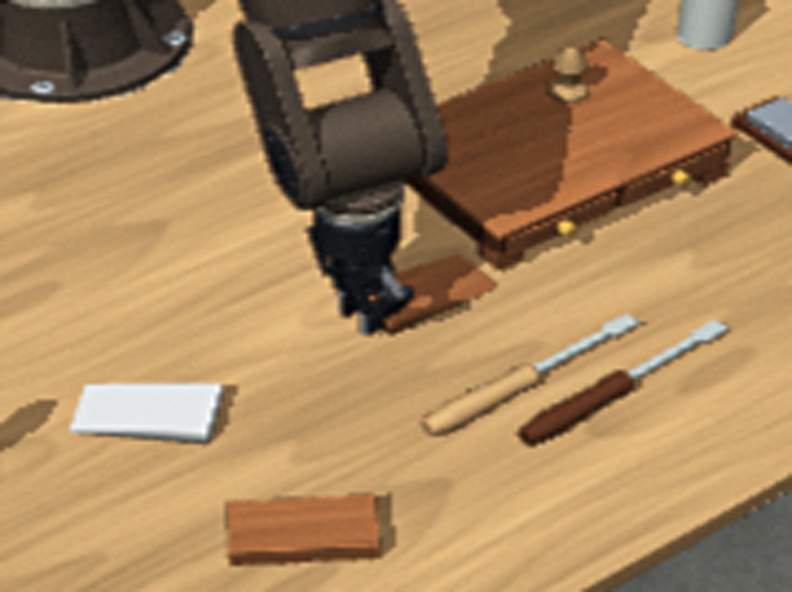

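The wedge is squared up against both fingers, with the butt edge running (194,242)–(309,242), and it's in line with the foot. Next I'll make stepped pushes while monitoring force.

```bash
cat > push.py <<'E'
from h import *
import sys
def force(n=4):
    a=[]
    for _ in range(n): bot.sleep(.03); a.append(observe()["wrist_force"])
    return np.mean(a,0)
def push(lim,maxy,step):
    p=np.array(observe()["eef_pos"]); y=p[1]; x=p[0]
    while y<maxy:
        y+=step; x+=.0155*step
        bot.movel([x,y,.077],rate=.02); F=force()
        s=observe(); print(round(y,4),round(s["eef_pos"][1],4),F.round(2),round(s["time_s"],2),flush=True)
        if -F[1]>lim: break
E
python3 - <<'E'
from push import *
bot.movel([.5776,-.013,.077],rate=.04); print(force(8).round(2))
push(5.5,.05,.002)
save("scene","s4");save("wrist","w4");print(observe()["time_s"])
E
```

```text
[-0.46  0.12 -0.2 ]
-0.0111 -0.0111 [-0.19  0.02 -0.04] 9.32
-0.0091 -0.0091 [ 0.23 -0.23  0.34] 9.71
-0.0071 -0.0071 [ 0.13  0.08 -0.24] 10.09
-0.0051 -0.0051 [-0.16 -0.13  0.1 ] 10.47
-0.0031 -0.0031 [0.43 0.01 0.25] 10.86
-0.0011 -0.0011 [-0.27 -0.35 -0.42] 11.24
0.0009 0.0009 [-0.07  0.49 -0.01] 11.62
0.0029 0.0029 [0.31 0.03 0.11] 12.01
0.0049 0.0049 [0.29 0.25 0.14] 12.39
0.0069 0.0069 [-0.46 -0.03 -0.08] 12.78
0.0089 0.0089 [-0.02 -0.68 -0.13] 13.16
0.0109 0.0109 [-0.24  0.12  0.29] 13.54
0.0129 0.0129 [0.35 0.05 0.6 ] 13.93
0.0149 0.0149 [0.21 0.02 0.11] 14.31
0.0169 0.0169 [-0.06 -0.01  0.49] 14.69
0.0189 0.0189 [ 0.04  0.21 -0.16] 15.07
0.0209 0.0209 [ 0.07  0.66 -0.16] 15.46
0.0229 0.0229 [0.18 0.15 0.46] 15.84
0.0249 0.0248 [-0.16 -2.12  0.14] 16.23
0.0269 0.0263 [-0.22 -8.41 -0.29] 16.61
16.7083
```

```bash
python3 - <<'E'
from h import *
a=load("s4")["frame"][120:280,160:340]; cv2.imwrite("pics/z4.png",cv2.resize(a,None,fx=4.4,fy=3.7,interpolation=cv2.INTER_CUBIC))
E
```

```text
(no output)
```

View pics/z4.png

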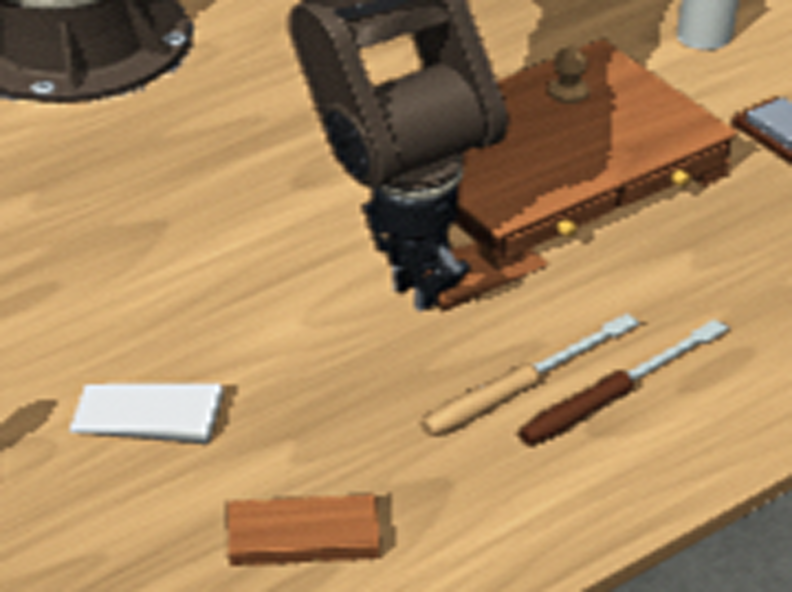

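View pics/w4.png

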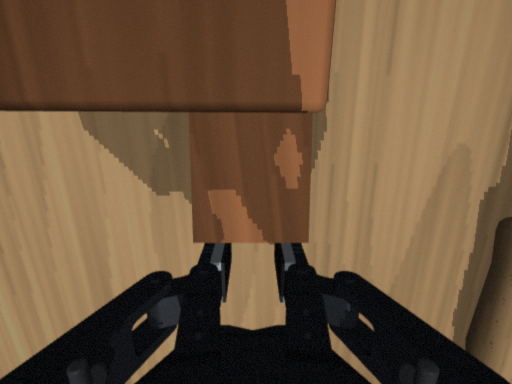

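The wedge is square under the foot, with 8.4 N on it. The chest and finial show no visible shift: knob at (566,228) and finial at (569,75), as before. Now I'll back off and do the press test.

```bash
cat > press.py <<'E'
from push import *
def press(x,y,lim=12,floor=.138):
    bot.movel([x,y,.152],rate=.06); bot.sleep(.2); F0=force(6); print("F0",F0.round(2))
    z=.148; f=0; first=None
    while z>floor:
        st=.001 if f<1.5 else .0003
        z-=st; bot.movel([x,y,z],rate=.02); f=force(3)[2]-F0[2]
        a=observe(); print(round(z,4),round(a["eef_pos"][2],4),round(f,2),round(a["time_s"],2),flush=True)
        if f>lim-.7: break
    return f
E
python3 - <<'E'
from press import *
p=observe()["eef_pos"]
bot.movel([p[0],p[1]-.05,.077],rate=.06)
bot.movel([p[0],p[1]-.05,.17],rate=.15)
bot.command_gripper(0.0)
bot.movel([.5846,.1214,.17],rate=.12)
save("scene","s5")
f=press(.5846,.1214)
if f>11:
    for _ in range(5):
        print(force(6).round(2), observe()["eef_pos"][2])
save("scene","s6"); save("wrist","w6"); print(observe()["time_s"])
E
```

```text
F0 [ 0.39  0.14 -0.53]
0.147 0.147 0.57 21.59
0.146 0.146 0.73 21.94
0.145 0.145 0.8 22.29
0.144 0.1447 7.61 22.64
0.1437 0.1446 10.6 22.99
0.1434 0.1445 13.33 23.34
[-3.51 -0.78 12.4 ] 0.14452955610759038
[-3.33 -0.82 12.52] 0.14454635786215653
[-3.51 -0.68 13.2 ] 0.14453936075250295
[-3.42 -0.66 12.59] 0.14452677996766372
[-3.72 -0.93 12.54] 0.14453776010160121
24.4417
```

```bash
python3 - <<'E'
from h import *
bot.movel([.5846,.1214,.17],rate=.04); bot.movel([.5846,-.10,.30],rate=.15); bot.sleep(.3)
save("scene","s7"); save("wrist","w7"); save("side","d7"); print(observe()["time_s"])
o=[load(t)["frame"][120:280,160:340] for t in("scene0","s6","s7")]
r=lambda a:cv2.resize(a[0:110,60:180],None,fx=3.2,fy=3.2,interpolation=cv2.INTER_CUBIC)
cv2.imwrite("pics/z7.png",np.hstack([r(o[0]),r(o[2])]))
E
```

```text
27.5667
```

View pics/z7.png

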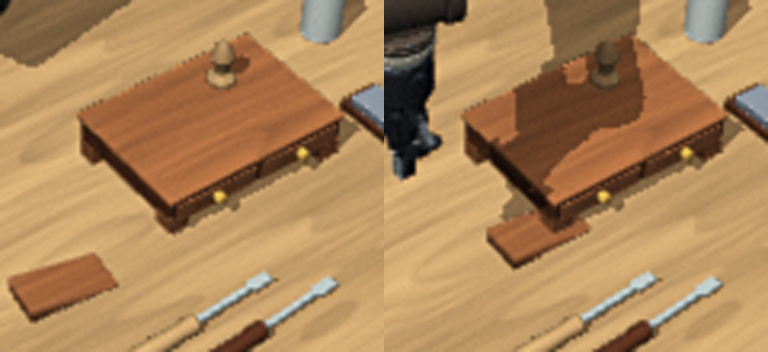

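View pics/w7.png

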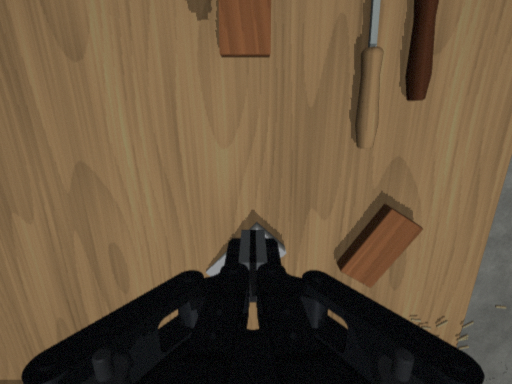

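View pics/w6.png

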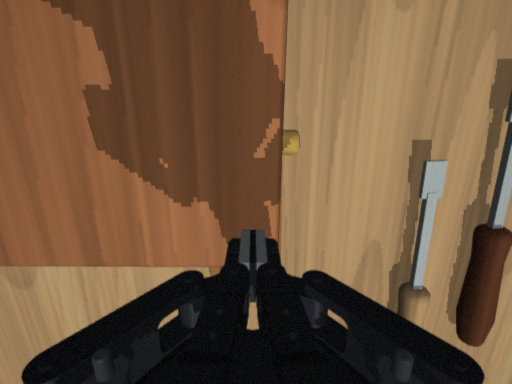

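```bash
python3 - <<'E'
from h import *
w=load("w7"); a=ray(w,221.5,56,.024);b=ray(w,270.5,56,.024); m=(a+b)/2; print(a,b)
t=m[:2]+.12*np.array([.0155,1]); d=t-np.array([.5015,.2477]); y=-.0155; print("tip in chest",d[0]*np.cos(y)+d[1]*np.sin(y),-d[0]*np.sin(y)+d[1]*np.cos(y))
print(observe()["wrist_force"]); bot.hand_in()
E
```

```text
[0.55046374 0.03425244 0.024     ] [0.60808002 0.03343927 0.024     ]
tip in chest 0.08107699425625026 -0.09260862640765316
[ 0.53689958 -0.63526488  0.3322604 ]
the job is handed in; nothing more can be done
```

I pushed the wedge thin end first under the short foot, pressed the chest's top above that foot to test it, and handed the job in after about 28 s of the 64 s allowed.

- **Wedge:** I pushed it along the bench with two fingertips on its butt. The reaction stayed near zero, then rose to 2.1 N and 8.4 N over the last two 2 mm steps, so it ended just above the 5 to 8 N snug range. In the last wrist picture the tip is at x = 0.081 m, y = -0.093 m in the chest's frame, about 47 mm in under the foot and about 4 mm off its centre line.
- **Press test:** I held about 12.5–13 N above the short foot for roughly a second. The fingertip sank only about 0.2 mm between 7.6 and 13 N and then held still, so the chest did not rock and the wedge needed no second push. About 3.5 N of sideways force showed up during the press.
- **Everything else:** In the before-and-after pictures the chest, finial, offcut and gouges show no visible shift. The stone and glue bottle also look unmoved where the pictures show them. I did not check the mallet and dust brush in the final pictures. The arm was clear of everything when I handed in.

I had no direct tilt reading. That the chest is level rests on the pictures and on how stiff it felt under the press. The two cameras first disagreed by about 5 mm on where the chest stood, so I used a combined fit.

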